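# Load the warming oven

### The job

Put the white ramekin in to warm: pull the oven's door all the way down so that its rack comes out, stand the ramekin upright on the rack, let go of it, then push the door back up until it is fully shut with the ramekin standing on the rack inside. Do not slam or drop the door, and leave the other things on the counter where they are.

Things in the scene. Friction and masses are not known exactly. Their poses are not given: they have to be found in the camera images.
- oven: Fixed stainless countertop warming oven, 280 deep x 360 wide x 240 high mm, glass front door. Origin: centre of its underside, on the counter; -x points out of its front (door side), y across, z up. Position and heading vary; the front looks roughly to the robot's left (world +y). Front plane 140 mm from the origin along -x. Side walls 30 mm thick, roof underside 225 mm up.
- oven_door (a joint): Angle of the drop-down door (rad): 0 shut (upright), 1.48 fully down (nearly level), where it meets its stop; it starts shut or a crack ajar. The door hinges along its lower edge, panel 340 wide x 150 tall x 18 thick mm. Hinge friction keeps it wherever it is left; moving it takes under 10 N at the handle.
- door_hinge (a point): Middle of the door's hinge line, 75 mm above the counter, 150 mm in front of the oven's origin. The line runs along the oven's y axis. The point's axes turn with the door: its z runs from hinge to the door's top edge, its -x out of the door's outer face.
- door_handle (a point): Centre of the black round handle bar, 12 mm thick, 240 long, parallel to the hinge line, free between struts 220 apart. Door shut: 195 mm above and 40 in front of the hinge line, 31 off the door's face, 45 above the panel's edge. It swings about the hinge; fully down it is 198 mm in front of it, 53 above the counter, 40 clear of the panel's edge. Can be straddled from above at every angle.
- rack_top (a point): Centre of the top of the flat wire rack, 200 deep (x) x 280 wide (y), 5 thick, 135 mm above the counter; axes as the oven's. A linkage slides it out of the front as the door goes down, back in as it goes up: 100 mm per rad (148 fully down, when its front 122 mm is clear of the oven's front plane). Shut, its centre is 14 mm in front of the oven's origin. Dishes ride by friction.
- ramekin_center (a point): Centre, half-way up, of the white ceramic ramekin with golden baked filling: round, 64 mm across at the rim (62 below), 45 mm high, about 0.2 kg; loose, standing upright on the counter in one of four places among other vessels.
- shaker_center (a point): Bystander: centre of a steel cup, 72 mm across, 85 high, in one of the four places.
- jar_center (a point): Bystander: centre of an amber jar with orange lid, 68 mm across, 85 high, in one of the four places.
- cup_center (a point): Bystander: centre of a blue ceramic cup, 72 mm across, 60 high, in one of the four places.
- espresso_center (a point): Bystander: centre of an empty white espresso cup, 62 mm across, 50 high, standing on the oven's roof.
- squeeze_center (a point): Bystander: centre of a caramel-coloured squeeze bottle, 56 mm across, 185 high, towards the far edge.
- spoon_mid (a point): Bystander: middle of a steel spoon, 170 mm long, lying on the counter left of the robot.
There are look-alikes about, which are no part of the job. Leave any green or purple look-alike of the part that bears ramekin_center alone.

How it is judged (in metres and radians):
On the way, in this order (a step that is already met when the one before it is completed fails the run):
1. the door is pulled down to at least 1.35 rad (fully down is 1.48) (value of joint oven_door above 1.35 rad), for 0.2 s.
2. the ramekin stands upright on the rack, let go, with the door still down (x of ramekin_center in the frame of rack_top between -0.08 and 0.08 m and y of ramekin_center in the frame of rack_top between -0.12 and 0.12 m and z of ramekin_center in the frame of rack_top between 0.017 and 0.029 m and angle between ramekin_center's own z axis and vertical below 0.15 rad and value of joint oven_door above 1.2 rad and contact force between the fingers and ramekin below 0.1 N and linear speed of ramekin below 0.02 m/s), for 0.3 s.
At the end, for the whole second after the job is handed in: The door is shut to within 0.06 rad (about 12 mm at the handle) and the ramekin stands at rest on the rack inside, upright within 0.15 rad, its centre at least 20 mm in from every edge of the rack (value of joint oven_door below 0.06 rad and x of ramekin_center in the frame of rack_top between -0.08 and 0.08 m and y of ramekin_center in the frame of rack_top between -0.12 and 0.12 m and z of ramekin_center in the frame of rack_top between 0.017 and 0.029 m and angle between ramekin_center's own z axis and vertical below 0.15 rad and linear speed of ramekin below 0.02 m/s); the robot touches nothing.
It fails at once if the door moves faster than 2.5 rad/s (slammed or dropped) (velocity of joint oven_door above 2.5 rad/s or velocity of joint oven_door below -2.5 rad/s).
It fails at once if the ramekin is tipped by more than 0.6 rad (angle between ramekin_center's own z axis and vertical above 0.6 rad).
It fails at once if one of the other loose things on the counter is moved by more than 30 mm (distance of any of shaker_center, jar_center, cup_center, espresso_center, squeeze_center, spoon_mid from where it was at the start of the episode above 0.03 m).
It also fails if it takes over 70 s, if anything falls off the work surface, if the arm or the gripper's body presses on something with over 40 N, if the wrist force passes 120 N, or if a joint passes its speed limit or range.

### The arm

A 6-joint arm with a two-finger parallel gripper is mounted at the origin on the work surface. World frame = base frame: x ahead of the robot, y to its left, z up, the work surface at z = 0. Lengths are in mm, angles in rad, forces in N, time in s.
With the tool pointing down it reaches from about 325 to 925 mm from the base axis. Payload 3.1 kg.
Tool frame: the origin (TCP) lies between the finger pads; the fingertips stand 14 mm ahead of it and the grasp point (between the pads) lies 5 mm behind it; x points along the fingers, y is the direction in which the jaws open and shut, and the axes are right-handed (so a half turn about x gives the same grasp; the last joint's range is limited). The gripper opens to 85 mm and grips with 20 to 120 N. Pads are 22 mm wide; open, the fingers measure 114 mm over their backs; the gripper's body (76 mm by 85 mm) begins 54 mm behind the grasp point. The pads swing forward as they close: fully open they stand 13 mm farther back than shut.
Start: joints at [1.23, 0.217, 1.613, -0, 1.311, -0.112], TCP at [141.736, 608.729, 245.3] pointing down, gripper open.
Joint ranges: [-2.75, 2.75], [-0.78, 2.1], [0.31, 2.55], [-1.13, 4.27], [0.13, 2.63], [-2.58, 2.58]. Speed limits (rad/s): [2.79, 2.79, 3.14, 3.14, 3.14, 3.14].

### API

Orientations are given as a unit quaternion [x, y, z, w].
In Python, from rig import reach, line_to, movej, move_gripper, wait, solve_ik, snapshot, PlanningError, job_done, outline_of, tip_of, current_time_s, current_joint_pos, current_dq, current_tau, current_position, current_ee_rot, current_ft_force, current_wrist_torque, current_width gives the robot as it stands. Calls block until the motion is done:
- reach(position, orientation): joint-space move of the TCP to a pose.
- line_to(position, attitude=None, vel=150): straight line of the TCP; attitude=None keeps the orientation; vel is the mean speed in mm/s.
- movej(angles): joint-space move.
- move_gripper(opening, squeeze=None): finger opening in mm; squeeze is the grip in N (None keeps the last); returns when the fingers have stopped.
- wait(seconds).
- solve_ik(position, orientation): joint angles nearest the present ones, or None.
- snapshot(name): name is "scene" or "top" or "wrist"; returns a dict with "image" (384x512x3 uint8, blue, green, red), "K" (3x3 intrinsics, pixels), "k1" (the pictures are not rectified: a ray, as slopes to the right and down, at radius r is drawn at 1 + k1 r^2 times it, then the intrinsics apply), "eye" and "orientation" of the camera in the world; the wrist camera has in their place "T_tool_cam" (4x4, takes a point from camera to tool coordinates, whose origin is the TCP and whose axes are the tool frame's). Camera axes: x right, y down, z forward; pixel columns grow to the right and rows downward; lengths in mm; the calibration is good to about 2 mm. A picture is of the moment at which its call begins: read the wrist's pose just before it. There is no depth.
A pose or a line that the arm cannot do raises PlanningError and nothing moves.
- job_done(): hands the job in, once; it reports no verdict.
Trained networks look in a picture, given as the dict that the camera call returned (one of the last four; its "shot" number tells which), for a name from the list of things; names that differ only in an ending like _2 or _b are one class to them, and where a whole thing is asked for, a point or a joint stands for the part that bears it (a point fixed in the world has none). Each returns a list of dicts, best first, with "score" (0 to 1); they miss things now and then, are a little off and sometimes report something else, mostly with a low value. They report only what shows in the picture. A call takes as long as a camera call. They do not tell look-alikes from the thing itself.
- outline_of(picture, label): "mask" (384x512 bool, what is visible of it).
- tip_of(picture, label): "position" ([x, y, z] in mm, in world coordinates, good to about 4 mm: a listed point, or the origin of a listed thing).
Readings, each from a call of its own:
- current_time_s(): time.
- current_joint_pos(): joint angles.
- current_dq(): joint speeds.
- current_tau(): joint torques, N m.
- current_position(): TCP position.
- current_ee_rot(): TCP orientation.
- current_ft_force(): force on the tool from outside, world axes, zero at the start.
- current_wrist_torque(): the same for the moment, N m.
- current_width(): finger opening in mm.
Only numpy, scipy, OpenCV 4.12 (cv2) and the standard library are available. Lean on these libraries where they do the work, as an engineer would, in place of code of your own. Each camera call takes 0.05 s, during which the arm holds its last target. There are 200 camera calls.

## Working session

There is one attempt and no reset: what is moved stays moved. The work goes in short steps, each a Python script; the robot and the scene stay as the last script left them, time stands still between calls to the robot, and variables do not carry over. Pictures are saved under pics/ and viewed, about 8 in all and at most 12, crops included, and the job is handed in when it is done.

```bash
mkdir -p pics; ls
python3 - <<'E'
from rig import *
import cv2,numpy as np
for n in ("scene","top"):
    s=snapshot(n); cv2.imwrite(f"pics/{n}0.png",cv2.resize(s["image"],(768,576)))
    print(n,np.round(s["eye"]),np.round(s["orientation"],3),s["K"][0][0],s["k1"])
    for l in ["oven","door_hinge","door_handle","rack_top","ramekin_center","shaker_center","jar_center","cup_center","espresso_center","squeeze_center","spoon_mid"]:
        print(l,[(round(d["score"],2),np.round(d["position"]).tolist()) for d in tip_of(s,l)])
print(current_ee_rot(),current_time_s())
E
```

```text
pics
scene [ 925.  503. 1113.] [ 0.345  0.899 -0.254 -0.093] 434.5546264039671 -0.14971469109130128
oven [(0.86, [602.0, -267.0, 1.0]), (0.3, [599.0, 365.0, 25.0])]
door_hinge [(0.82, [586.0, -122.0, 76.0])]
door_handle [(0.83, [584.0, -80.0, 268.0])]
rack_top []
ramekin_center [(0.97, [599.0, 366.0, 23.0]), (0.87, [715.0, 373.0, 21.0]), (0.75, [612.0, 480.0, 19.0])]
shaker_center [(0.97, [449.0, 374.0, 37.0])]
jar_center [(0.81, [590.0, 214.0, 43.0])]
cup_center [(0.74, [425.0, 203.0, 34.0]), (0.56, [587.0, 210.0, 41.0])]
espresso_center [(0.85, [565.0, -278.0, 263.0]), (0.42, [587.0, 213.0, 41.0])]
squeeze_center []
spoon_mid [(0.57, [304.0, 307.0, 10.0]), (0.56, [581.0, -79.0, 270.0])]
top [ 399.   86. 1528.] [ 0.709 -0.704  0.03  -0.03 ] 459.7923010837351 -0.021700863580240058
oven []
door_hinge [(0.9, [582.0, -120.0, 78.0])]
door_handle [(0.69, [583.0, -80.0, 272.0])]
rack_top []
ramekin_center [(0.86, [712.0, 374.0, 24.0]), (0.84, [607.0, 482.0, 24.0]), (0.68, [598.0, 373.0, 28.0])]
shaker_center [(0.71, [446.0, 373.0, 43.0]), (0.21, [300.0, 314.0, 11.0])]
jar_center [(0.89, [591.0, 209.0, 44.0])]
cup_center [(0.57, [420.0, 197.0, 27.0])]
espresso_center [(0.75, [561.0, -276.0, 267.0])]
squeeze_center [(0.68, [750.0, 231.0, 91.0])]
spoon_mid [(0.79, [301.0, 313.0, 10.0])]
[ 0.0806879   0.70248051 -0.08075792  0.70248755] 1.2
```

View pics/scene0.png

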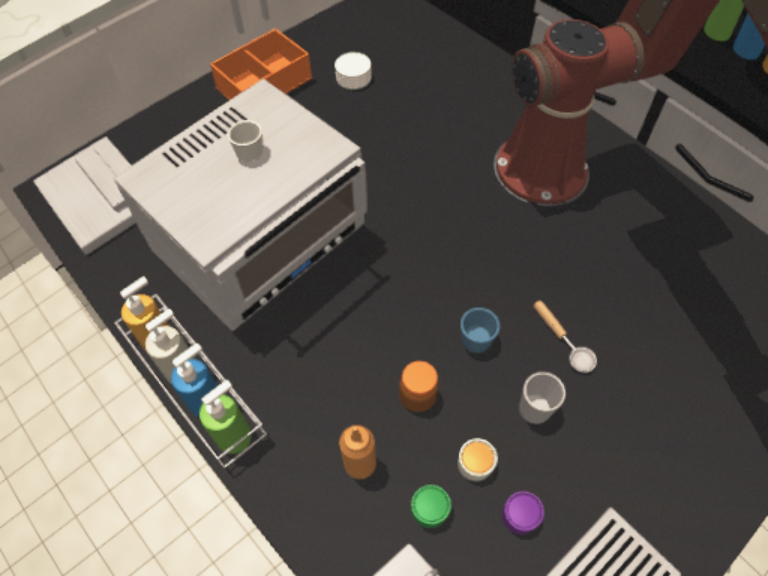

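```bash
cat > h.py <<'E'
from rig import *
import numpy as np, cv2
from scipy.spatial.transform import Rotation as R
def proj(s,P):
    c=R.from_quat(s["orientation"]).inv().apply(np.atleast_2d(P)-s["eye"])
    m=c[:,:2]/c[:,2:]; m=m*(1+s["k1"]*(m**2).sum(1,keepdims=True))
    K=np.array(s["K"]); return m*[K[0,0],K[1,1]]+K[:2,2]
def ray_z(s,uv,z):
    K=np.array(s["K"]); 
    p=cv2.undistortPoints(np.float64(uv).reshape(-1,1,2),K,np.array([s["k1"],0,0,0.]))[:,0]
    d=R.from_quat(s["orientation"]).apply(np.c_[p,np.ones(len(p))]); e=np.array(s["eye"])
    return e+d*((z-e[2])/d[:,2:])
def down(yaw,tilt=None):
    """tool x down, jaw axis y at world angle yaw"""
    y=np.array([np.cos(yaw),np.sin(yaw),0]); x=np.array([0,0,-1.]) if tilt is None else np.array(tilt,float)
    x/=np.linalg.norm(x); return R.from_matrix(np.c_[x,y,np.cross(x,y)]).as_quat()
E
python3 - <<'E'
from h import *
s=snapshot("scene")
c=[]
for d in tip_of(s,"ramekin_center")[:3]:
    u,v=proj(s,d["position"])[0].astype(int); print(u,v,np.round(d["position"]))
    c.append(cv2.resize(s["image"][max(v-30,0):v+30,u-30:u+30],(260,260),interpolation=cv2.INTER_CUBIC))
cv2.imwrite("pics/rams.png",np.hstack(c))
for n in ("scene","top"):
    s=snapshot(n); m=outline_of(s,"door_handle")
    for d in m[:1]:
        v,u=np.nonzero(d["mask"]); print(n,d["score"],len(u),u.min(),u.max(),v.min(),v.max())
        hp=ray_z(s,np.c_[u,v],270)[:,:2]; r=cv2.minAreaRect(np.float32(hp)); print(r)
E
```

```text
285 339 [720. 374.  23.]
317 305 [600. 365.  23.]
scene 0.72 4217 142 245 105 210
((615.3658447265625, -48.74756622314453), (349.7425842285156, 99.8475112915039), 3.5537989139556885)
top 0.61 1860 314 337 102 219
((578.9892578125, -101.18814086914062), (327.050048828125, 49.80767822265625), 3.6782641410827637)
```

View pics/rams.png

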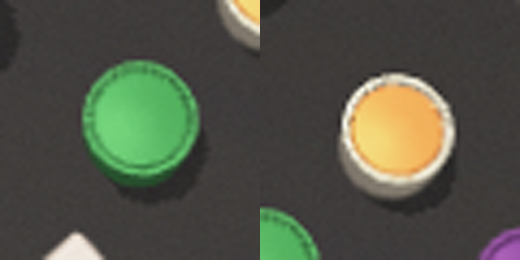

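The ramekin is the white pot with golden filling at scene pixel (478,459) of the 768-wide picture. That is (317,305) at full scale, world about (599,368). The green pot at (431,506) and the purple one at (524,512) are look-alikes, and the crop confirms it. The oven front faces +y, yawed about 3.6°, and the door looks shut. Next I look at the handle from close up.

```bash
cat >> h.py <<'E'
def wrist():
    p=np.array(current_position());q=R.from_quat(current_ee_rot())
    s=snapshot("wrist");T=np.array(s["T_tool_cam"])
    s["eye"]=p+q.apply(T[:3,3]); s["orientation"]=(q*R.from_matrix(T[:3,:3])).as_quat(); return s
E
python3 - <<'E'
from h import *
p=current_position(); line_to([p[0],p[1],400])
yaw=0.063
o=[]
for q in (down(yaw+np.pi/2),down(yaw-np.pi/2)):
    j=solve_ik([584,-60,400],q); print(j); 
    if j is not None:o.append((abs(j[5]),q))
q=min(o,key=lambda t:t[0])[1]; print(q)
reach([584,-60,400],q)
s=wrist(); cv2.imwrite("pics/w1.png",s["image"])
for l in ["oven","door_hinge","door_handle","espresso_center"]:
    print(l,[(round(d["score"],2),np.round(d["position"],1).tolist()) for d in tip_of(s,l)])
np.save("w1.npy",np.r_[s["eye"],s["orientation"]]); print(s["K"],s["k1"],current_time_s())
E
```

```text
[-2.21900237e-01  5.45780032e-02  1.50962796e+00 -4.44089210e-16
  1.57738669e+00 -1.85569656e+00]
[-0.22190024  0.054578    1.50962796  0.          1.57738669  1.28589609]
[ 0.706756    0.02227018 -0.706756    0.02227018]
oven []
door_hinge [(0.78, [583.1, -117.5, 72.8])]
door_handle [(0.59, [585.2, -83.3, 273.6])]
espresso_center [(0.81, [566.3, -271.5, 261.7])]
[[323.09538878   0.         250.31651026]
 [  0.         323.09538878 192.98244878]
 [  0.           0.           1.        ]] -0.04674671113213402 5.7583
```

View pics/w1.png

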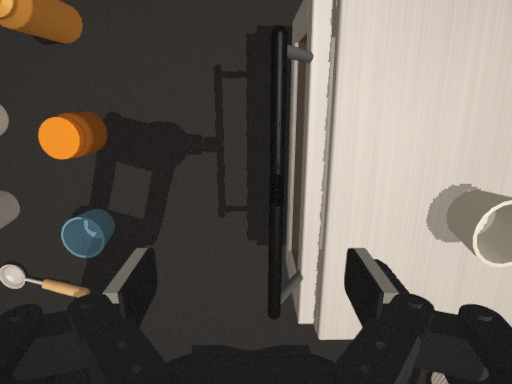

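The picture shows the bar running from (280,28) to (274,316), with the oven's roof edge to its right and nothing in the way. I'll convert the bar ends and the roof edge to world coordinates.

Run:
```python
from h import *
s=wrist(); 
b=ray_z(s,[[280,28],[274,316]],270); print(b.round(1), np.linalg.norm(b[1]-b[0]), b.mean(0), np.arctan2(*(b[0]-b[1])[[1,0]]))
r=ray_z(s,[[338,0],[317,338]],240); print(r.round(1),np.arctan2(*(r[0]-r[1])[[1,0]]))
g=cv2.cvtColor(s["image"],6); pts=[]
for v in range(70,290,10):
    row=g[v,255:300].astype(float); d=np.nonzero(row<28)[0]
    if len(d): pts.append([255+d[0],255+d[d<d[0]+22][-1],v])
pts=np.array(pts); print(pts[::4])
s2=snapshot("top"); u=proj(s2,b); print(u)
```

```text
[[706.1 -73.1 270. ]
 [459.1 -89.5 270. ]] 247.58855068645693 [582.62217232 -81.29419015 270.        ] 0.06639477643457334
[[ 736.1 -120.   240. ]
 [ 410.2 -142.9  240. ]] 0.07015426301853851
[[265 286  70]
 [261 282 110]
 [269 284 150]
 [269 283 190]
 [268 283 230]
 [268 280 270]]
[[314.92914959 114.71853087]
 [321.21502384 203.4622559 ]]
```

```bash
cat >> h.py <<'E'
YAW=0.067; N=np.array([-np.sin(YAW),np.cos(YAW),0]); HB=np.array([582.8,-81.2,0]); HINGE=HB-40*N+[0,0,75]
def bar(t): return HINGE+N*(40*np.cos(t)+195*np.sin(t))+np.array([0,0,195*np.cos(t)-40*np.sin(t)])
E
python3 - <<'E'
from h import *
q=down(YAW-np.pi/2); off=np.array([0,0,-4])
move_gripper(40,40)
line_to(bar(0)+[0,0,60],q); line_to(bar(0)+off,vel=80); print(current_ft_force())
move_gripper(0); print("w",current_width(),np.round(current_ft_force(),1))
for t in np.arange(.12,1.45,.12):
    line_to(bar(t)+off,vel=90); print(round(t,2),np.round(current_ft_force(),1),round(current_width(),1))
print(current_time_s())
E
```

```text
[0.52271215 0.38522663 0.61670772]
w 10.433447100628452 [0.3 0.7 2.7]
0.12 [1.8 1.6 1.5] 10.4
0.24 [2.1 2.3 0.7] 10.3
0.36 [ 4.4  2.9 -1.4] 10.5
0.48 [ 5.6  1.5 -1.6] 10.5
0.6 [ 6.5  0.3 -4. ] 10.5
0.72 [ 7.7  0.7 -4.4] 10.1
0.84 [ 7.7  0.8 -4.5] 10.5
0.96 [ 7.4 -1.3 -3.8] 10.2
1.08 [ 7.9 -1.9 -5. ] 10.5
1.2 [ 7.9 -3.1 -7.3] 10.6
1.32 [ 8.9 -5.3 -4.8] 10.7
1.44 [ 7.5 -8.8 -2.8] 10.6
13.325
```

Run:
```python
from h import *
off=np.array([0,0,-4])
line_to(bar(1.475)+off,vel=60); print(np.round(current_ft_force(),1)); wait(.3)
move_gripper(28); print(np.round(current_ft_force(),1))
line_to(bar(1.475)+[0,0,250])
for n in ("top","scene"):
    s=snapshot(n)
    for l in ["door_handle","rack_top","ramekin_center"]:
        print(n,l,[(round(d["score"],2),np.round(d["position"],1).tolist()) for d in tip_of(s,l)])
print(bar(1.475),bar(1.35), HINGE+12*N,current_time_s())
s=wrist(); cv2.imwrite("pics/w2.png",s["image"])
print(tip_of(s,"door_handle"),tip_of(s,"rack_top"))
```

```text
[-4.8 -7.4 22.8]
[0.3 5.8 2.3]
top door_handle [(0.84, [570.3, 73.8, 55.9]), (0.45, [591.4, 208.8, 45.6])]
top rack_top [(0.82, [585.0, -111.5, 134.8])]
top ramekin_center [(0.87, [598.2, 367.9, 24.8]), (0.76, [715.0, 371.3, 25.4]), (0.63, [610.2, 482.0, 24.7]), (0.56, [301.1, 312.9, 10.8])]
scene door_handle [(0.91, [571.2, 71.9, 53.0])]
scene rack_top [(0.78, [585.3, -109.7, 135.9]), (0.67, [588.5, 212.2, 42.0])]
scene ramekin_center [(0.89, [611.9, 480.6, 19.4]), (0.78, [714.3, 372.6, 22.1]), (0.71, [598.1, 365.0, 21.6])]
[572.22647574  76.37758212  53.83512394] [572.15320616  77.46952118  78.67736967] [ 584.67459675 -109.13717751   75.        ] 16.45
[{'position': [569.9, 73.7, 54.1], 'score': 0.9}, {'position': [586.2, -106.3, 136.6], 'score': 0.75}] [{'position': [587.8, -109.8, 132.5], 'score': 0.83}]
```

View pics/w2.png

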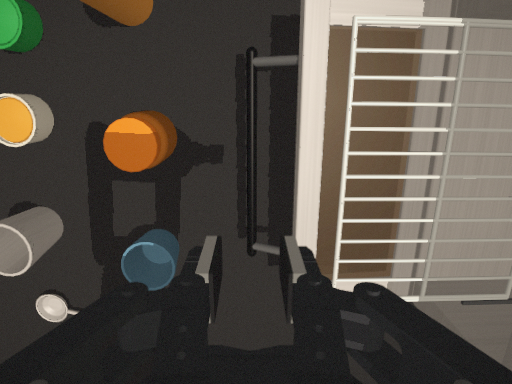

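The picture shows the door fully down (bar from (251,50) to (251,252)) and the rack slid out (front edge near column 345). Now I fetch the ramekin, measuring it from near.

Run:
```python
from h import *
P=np.array([598.5,366.5,0]); T=HINGE+N*(12+50); T[2]=0
o=[]
for y in (YAW,YAW+np.pi):
    q=down(y); a=solve_ik(P+[0,0,200],q); b=solve_ik(T+[0,0,250],q); print(a,b)
    if a is not None and b is not None: o.append((max(abs(a[5]),abs(b[5])),y,q))
_,y,q=min(o,key=lambda t:t[0]); print("yaw",y)
p=current_position(); line_to([p[0],p[1],330])
reach(P+[0,0,230],q); move_gripper(85)
s=wrist(); cv2.imwrite("pics/w3.png",s["image"])
for d in tip_of(s,"ramekin_center"): print(round(d["score"],2),np.round(d["position"],1),proj(s,d["position"]).round())
for d in outline_of(s,"ramekin_center"):
    v,u=np.nonzero(d["mask"]); m=cv2.minEnclosingCircle(np.float32(ray_z(s,np.c_[u,v],40)[:,:2])); print(d["score"],m)
print(current_time_s())
```

```text
[ 4.49551766e-01  4.12643987e-01  1.45190729e+00 -4.44089210e-16
  1.27704138e+00  3.82551766e-01] [-2.21652059e-01  1.27389112e-01  1.70724631e+00 -4.44089210e-16
  1.30695723e+00 -2.88652059e-01]
None None
yaw 0.067
0.89 [609.5 481.8  22.6] [[270.  53.]]
0.78 [601.6 367.6  25.9] [[254. 168.]]
0.62 [713.2 375.7  23.8] [[359. 167.]]
0.92 ((710.1318359375, 375.6871337890625), 37.44752502441406)
0.74 ((609.7655639648438, 484.6656799316406), 32.82276153564453)
0.61 ((600.5911254882812, 370.1656188964844), 33.31770706176758)
18.8417
```

View pics/w3.png

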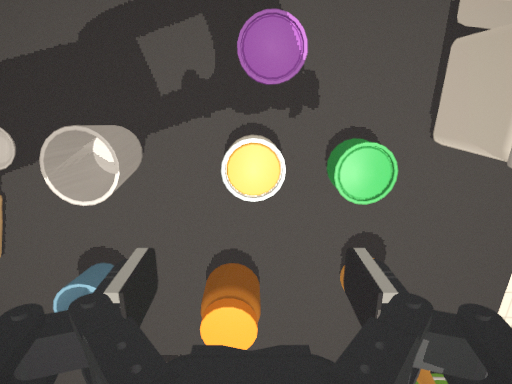

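The golden ramekin is at (254,168), between the purple pot (272,47) and the green pot (362,170). I'll grasp it at the rim centre.

Run:
```python
from h import *
s=wrist(); c=ray_z(s,[[253.5,168.5]],45)[0]; print(c.round(1))
x,y=(c[:2]+np.array([600.5,368]))/2; print(x,y)
line_to([x,y,90]); line_to([x,y,20],vel=80); move_gripper(55,35)
print("w",current_width(),np.round(current_ft_force(),1))
line_to([x,y,60],vel=80); print("w",current_width(),np.round(current_ft_force(),1))
line_to([x,y,300])
T=HINGE+N*62; reach([T[0],T[1],300],down(YAW)); print("w",current_width(),current_time_s())
s=wrist(); cv2.imwrite("pics/w4.png",s["image"])
```

```text
[600.5 371.7  45. ]
600.5237663298833 369.8298865754176
w 61.801201691009354 [ 1.3 -0.2  3.6]
w 61.636530197101564 [ 0.2 -0.5 -2.1]
w 61.608621065928205 25.325
```

View pics/w4.png

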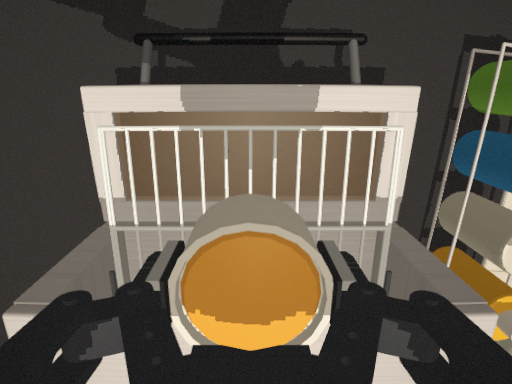

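The ramekin is held upright. The rack's front rail runs from (100,128) to (403,128), so I'll check that rail and then lower onto the rack.

Run:
```python
from h import *
s=wrist(); r=ray_z(s,[[100,128],[403,128]],135); T=HINGE+N*62
print(r.round(1), ((r.mean(0)-T)@N).round(1), "expect 50")
line_to([T[0],T[1],175]); f0=np.array(current_ft_force())
z=160
while z>=153:
    line_to([T[0],T[1],z],vel=30); f=np.array(current_ft_force())-f0; print(z,f.round(1))
    if f[2]>2: break
    z-=1
wait(.2); move_gripper(85); wait(.5); print(np.round(current_ft_force(),1))
line_to([T[0],T[1],330],vel=120); 
for n in ("top","scene"):
    s=snapshot(n)
    for l in ["ramekin_center","rack_top","door_handle"]:
        print(n,l,[(round(d["score"],2),np.round(d["position"],1).tolist()) for d in tip_of(s,l)])
s=wrist(); cv2.imwrite("pics/w5.png",s["image"]); print(current_time_s(),T)
```

```text
[[442.4 -20.5 135. ]
 [715.4  -1.9 135. ]] 48.1 expect 50
160 [0.2 0.2 0.4]
159 [ 0.2  0.4 -0.8]
158 [-1.   0.2  0.1]
157 [ 0.3 -0.7  1.3]
156 [-0.2  1.2  2.7]
[ 0.6  0.1 -0.2]
top ramekin_center [(0.85, [713.7, 372.0, 25.0]), (0.79, [606.9, 479.9, 21.6]), (0.65, [581.2, -57.4, 161.4])]
top rack_top [(0.8, [583.6, -109.3, 135.8])]
top door_handle [(0.84, [573.9, 75.7, 51.2])]
scene ramekin_center [(0.86, [579.4, -63.0, 157.4]), (0.85, [609.8, 479.4, 20.7]), (0.84, [718.1, 373.7, 23.4])]
scene rack_top []
scene door_handle [(0.95, [572.0, 72.3, 53.1])]
31.175 [581.32710255 -59.24936053  75.        ]
```

View pics/w5.png

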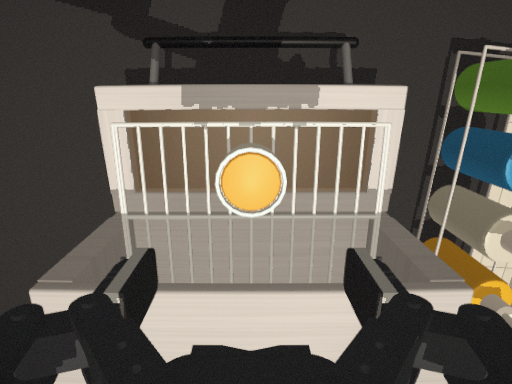

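The ramekin stands free on the rack at (251,181), upright. Now I grip the handle and close the door gently.

Run:
```python
from h import *
off=np.array([0,0,-4]); q=down(YAW-np.pi/2)
B=bar(1.475); p=current_position()
reach([B[0],B[1],300],q); move_gripper(30,70)
line_to(B+[0,0,60]); line_to(B+off,vel=80); print(np.round(current_ft_force(),1))
move_gripper(0); print("w",current_width(),np.round(current_ft_force(),1))
for t in list(np.arange(1.36,.05,-.13))+[.03]:
    line_to(bar(t)+off,vel=80); print(round(t,2),np.round(current_ft_force(),1),round(current_width(),1))
    if np.linalg.norm(current_ft_force())>35: print("STOP"); break
print(current_time_s())
```

```text
[-0.8  7.5  0.1]
w 10.040607526333481 [ 0.8 -3.5 -1.4]
1.36 [-2.6 -4.2  1.1] 9.8
1.23 [-1.2 -4.7 -0.1] 9.9
1.1 [-2.6 -4.7 -0. ] 9.7
0.97 [-2.5 -2.1 -1. ] 9.2
0.84 [-4.2  1.5 -0.1] 9.6
0.71 [-6.7  3.7  3.8] 9.7
0.58 [-7.4  5.9  4.7] 9.5
0.45 [-8.3  6.6  5.1] 9.3
0.32 [-8.7  7.2 11.9] 9.1
0.19 [-11.2   8.1  13.6] 9.6
0.06 [-10.3   4.9  12.8] 9.6
0.03 [-10.6   5.4  15.2] 9.2
41.425
```

Run:
```python
from h import *
off=np.array([0,0,-4])
for t in (.015,0,-.01,-.02):
    line_to(bar(t)+off,vel=30); f=current_ft_force(); print(t,np.round(f,1))
    if f[1]>18: break
move_gripper(30); p=np.array(current_position()); print(np.round(current_ft_force(),1))
# nudge shut with the outer pad
for k in range(1,9):
    line_to(p-N*2*k,vel=30); f=current_ft_force(); print(k,np.round(f,1))
    if f[1]>12: break
line_to(p+[0,0,0],vel=60); line_to(p+[0,0,120])
for n in ("top","scene"):
    s=snapshot(n)
    for l in ["ramekin_center","door_handle","rack_top"]:
        print(n,l,[(round(d["score"],2),np.round(d["position"],1).tolist()) for d in tip_of(s,l)])
    cv2.imwrite(f"pics/{n}9.png",cv2.resize(s["image"][80:240,100:300] if n=="scene" else s["image"][90:230,250:425],None,fx=3.5,fy=3.5,interpolation=cv2.INTER_CUBIC))
s=wrist(); b=[(round(d["score"],2),np.round(d["position"],1).tolist()) for d in tip_of(s,"door_handle")]; print(b)
cv2.imwrite("pics/w9.png",s["image"]); print(bar(0),current_time_s())
```

```text
0.015 [-9.7  5.4 14. ]
0 [-9.5  7.2 14.5]
-0.01 [-9.8  7.4 14.6]
-0.02 [-9.8 10.1 13.9]
[ 0.4 -0.4  0.2]
1 [ 0.4 -0.3 -0.5]
2 [-0.4 -0.3  0.3]
3 [-0.1  2.8  0.4]
4 [-0.8  7.2  0.4]
5 [-0.8 11.7  2. ]
6 [-1.  15.5  2.5]
top ramekin_center [(0.7, [608.3, 481.7, 22.9]), (0.57, [714.0, 372.0, 25.4])]
top door_handle [(0.73, [581.2, -85.2, 271.0])]
top rack_top []
scene ramekin_center [(0.88, [719.3, 372.8, 23.8]), (0.77, [612.9, 481.6, 17.8])]
scene door_handle [(0.7, [583.3, -81.9, 270.8])]
scene rack_top []
[(0.93, [585.9, -83.0, 267.5]), (0.2, [566.6, -273.2, 262.5])]
[582.8 -81.2 270. ] 46.0583
```

View pics/scene9.png

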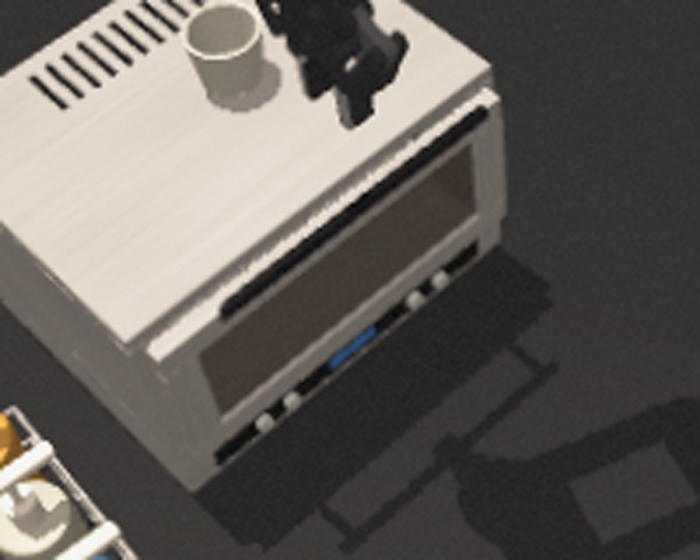

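View pics/w9.png

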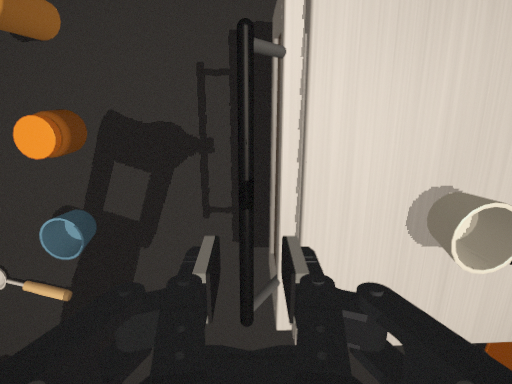

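The oven looks shut: the glass is upright, the bar sits along the front, and the wrist view has the bar from (246,25) to (247,322). I'll check that bar position against the one measured at the start.

Run:
```python
from h import *
p=np.array(current_position()); line_to([584,-60,400],down(YAW-np.pi/2)); s=wrist()
g=cv2.cvtColor(s["image"],6)
b=ray_z(s,[[280,28],[274,316]],270); cv2.imwrite("pics/w10.png",s["image"])
a=cv2.imread("pics/w1.png")
d=cv2.phaseCorrelate(np.float32(cv2.cvtColor(a,6)[40:300,255:315]),np.float32(g[40:300,255:315])); print(d)
for v in (100,150,230,270): print(v,cv2.cvtColor(a,6)[v,262:300:2],g[v,262:300:2])
for n in ("top","scene"):
    s=snapshot(n)
    for l in ["shaker_center","jar_center","cup_center","espresso_center","squeeze_center","spoon_mid"]:
        print(n,l,[(round(d["score"],2),np.round(d["position"]).tolist()) for d in tip_of(s,l)[:1]])
print(np.round(current_ft_force(),1),current_time_s())
```

```text
((0.7839306839176885, 0.4418883564051441), 0.2972507773505317)
100 [ 29  35  25  31  28  18  17  29  66  67  20  13  25  37  69 114 161 136
  62] [ 32  30  31  31  34  10  18  16  40  82  42  20  19  36  91 122 164 104
  59]
150 [ 31  31  34  28  16  16  21  32  65  41  23  19  31  46 102 146 144  61
  59] [ 37  34  34  27  34   9  15  25  55  52  28  21  34  67 110 157 103  58
  63]
230 [ 35  32  36  33  22  21  30  33  31  24  19  36  56 107 148  86  60  62
  61] [ 32  34  31  34  17  15  24  29  31  19  27  34  98 136 138  60  63  59
  67]
270 [ 52  49  49  38  13  20  22  24  21  21  54  49  51  98 100 100 107  70
  70] [ 53  52  52  47  24  22  21  31  28  21  25  24  25  26  23  30  43 102
 102]
top shaker_center [(0.87, [446.0, 374.0, 41.0])]
top jar_center [(0.73, [591.0, 209.0, 43.0])]
top cup_center [(0.76, [420.0, 198.0, 25.0])]
top espresso_center [(0.84, [562.0, -277.0, 266.0])]
top squeeze_center [(0.68, [749.0, 232.0, 92.0])]
top spoon_mid [(0.65, [301.0, 313.0, 10.0])]
scene shaker_center [(0.73, [448.0, 371.0, 39.0])]
scene jar_center [(0.87, [586.0, 213.0, 40.0])]
scene cup_center [(0.92, [420.0, 201.0, 31.0])]
scene espresso_center [(0.95, [563.0, -278.0, 262.0])]
scene squeeze_center [(0.55, [750.0, 232.0, 89.0])]
scene spoon_mid [(0.69, [305.0, 304.0, 12.0])]
[-0.2  0.1  0.1] 47.15
```

The bar is within about 1 px of its first position and nothing else has moved. One look through the glass at the ramekin before handing in.

Run:
```python
from h import *
ok=False
for P in ([560,170,330],[520,200,380],[560,120,380]):
    for tz in (-.8,-1.2,-1.7):
        for y in (0,np.pi):
            if ok: continue
            q=down(y,[0,-1,tz])
            if solve_ik(P,q) is not None:
                try: reach(P,q); ok=True; print(P,tz,y)
                except PlanningError as e: print(e)
s=wrist(); cv2.imwrite("pics/w11.png",s["image"])
print([(round(d["score"],2),np.round(d["position"]).tolist()) for l in("ramekin_center","door_handle","rack_top") for d in tip_of(s,l)],current_time_s())
```

```text
[560, 170, 330] -0.8 0
[(0.78, [582.0, -83.0, 270.0])] 48.3167
```

View pics/w11.png

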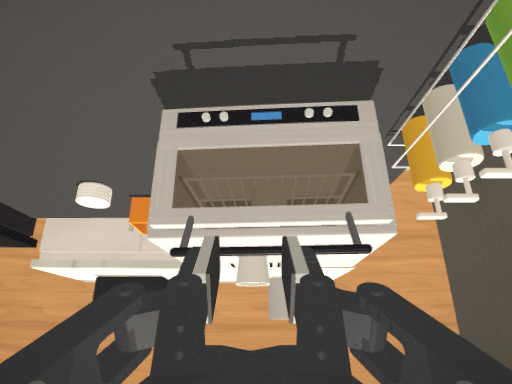

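The view is upside down. Through the glass (175-365, 145-207) the rack wires show at rows 178-207. I'll project where the ramekin should appear.

Run:
```python
from h import *
def pr(s):
    for nm,f,z in (("base front",-54,135),("center",-86,157),("rim front",-54,180),("rackfront",-36,135)):
        X=HINGE+N*f; X[2]=z; print(nm,proj(s,X).round())
s=wrist(); pr(s)
ok=False
for P in ([555,260,260],[555,230,230],[540,230,280],[520,180,260]):
    for tz in (-.15,-.3,-.5):
        if ok: continue
        q=down(0,[0,-1,tz]); j=solve_ik(P,q)
        if j is not None:
            try: reach(P,q); ok=True; print(P,tz)
            except PlanningError as e: print(e)
s=wrist(); pr(s); cv2.imwrite("pics/w12.png",s["image"]); print(current_time_s(),np.round(current_ft_force(),1))
print([(round(d["score"],2),np.round(d["position"]).tolist()) for d in tip_of(s,"ramekin_center")])
```

```text
base front [[268. 181.]]
center [[269. 200.]]
rim front [[269. 207.]]
rackfront [[268. 177.]]
[555, 260, 260] -0.15
base front [[271. 106.]]
center [[271. 120.]]
rim front [[270. 132.]]
rackfront [[271. 105.]]
48.9583 [0.8 0.7 0.6]
[]
```

View pics/w12.png

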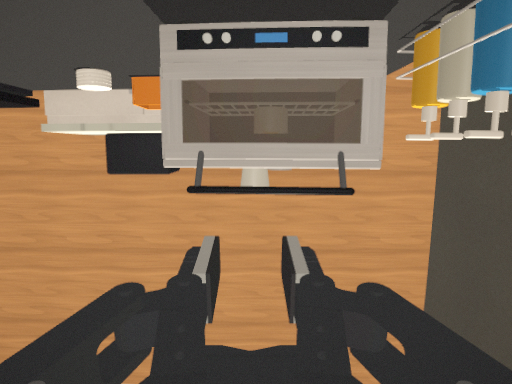

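Seen through the glass, the ramekin stands upright on the rack at (271,120), exactly where predicted. Handing in.

```bash
python3 -c "
from rig import *
job_done(); print(current_time_s())"
```

```text
the job is handed in; nothing more can be done
the job is handed in; nothing more can be done
```

The white ramekin with the golden filling is standing upright on the rack inside the shut oven. I handed the job in at about 49 s on the robot's clock.

I gripped the bar to pull the door fully down, picked up the ramekin, and set it on the pulled-out rack about 50 mm in front of the rack's centre. After letting go of it, I raised the door by the bar and nudged it shut with up to about 15 N.

**Last checks:**
- **Door:** the bar was within about 1 px (roughly 1 mm) of where it was at the start. The push force rose steadily past the door's stated 10 N, so I take it to be against its stop.
- **Ramekin:** through the glass it shows at pixel (271,120), the predicted place. The network did not report it there, so this rests on the picture and my own projection.
- **Other things:** the final network positions for the shaker, jar, cup, espresso cup, squeeze bottle and spoon agree with the first ones to within a few mm. The exception is the 1–2 cm scatter on the squeeze bottle, which had only a top-view reading at first, and on the spoon, which is within the networks' noise.
- **Robot:** the wrist force was about 1 N with the arm clear of everything.

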